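# Lock the beam shutter closed

### The job

Two manual beam shutters are bolted to the optical table. Lock the one with the square plunger closed: push the plunger down into its housing against the spring and, while it is held down, slide the keeper plate fully across it, so that it stays trapped below the plate when you let go. Do not press the shutter with the round plunger.

Things in the scene. Friction and masses are not known exactly. Their poses are not given: they have to be found in the camera images.
- square_shutter_top (a point): Top centre of the square steel plunger (46 x 46 mm), 70 mm above the table when up, in a dark fixed housing 80 x 148 mm. Axes: z up, y = the way the keeper slides to lock, x across. Closed fingers pressed on its middle to below the keeper plate and then moved along +y at that height glide over it, meet the window edge and lip, and take the keeper along, its cover following over the plunger.
- square_shutter_plunger (a joint): How far the square plunger is down, m: 0 up, 0.030 at its stop. Spring: 4 N at 0, 10 N at 0.030. The keeper passes over it only beyond 0.015; about 0.022 is good for sliding (top 48 mm above the table). Trapped, it rests at about 0.015 under the keeper. Under the plate an open channel 54 mm wide runs along y, floor 38 mm above the table.
- square_shutter_keeper (a joint): Slide of the keeper along +y, m: 0 open, 0.030 at its stop; 1 N friction, stays where left. A bright plate, 55 to 61 mm above the table, between side strips (60 mm apart, tops at 66 mm). Its window, 52 x 52 mm, is centred on the plunger at 0: edges 26 mm from centre. On the +y edge stands a lip 50 mm wide, 6 mm thick, top at 77 mm; at -y of the window is the solid cover, 34 mm long.
- round_shutter_top (a point): Top centre of the other shutter's round plunger (46 mm diameter), 70 mm above the table; axes, housing and keeper like those of the square one. To be left alone.

How it is judged:
By the outcome, as a careful person would: the job done as asked, in the order asked, and still so for the second after the job is handed in, with the robot touching nothing.
It also fails if it takes over 32 s, if anything falls off the work surface, if the arm or the gripper's body presses on something with over 40 N, if the wrist force passes 120 N, or if a joint passes its speed limit or range.

### The arm

A 6-joint arm with a two-finger parallel gripper is mounted at the origin on a cart in front of the work surface, level with it; the furniture and walls round the work are solid. World frame = base frame: x ahead of the robot, y to its left, z up, the work surface at z = 0. Lengths are in m, angles in rad, forces in N, time in s.
With the tool pointing down it reaches from about 0.35 to 0.925 m from the base axis. Payload 6.4 kg.
Tool frame: the origin (TCP) lies on the mounting face of the last link; the fingertips stand 173 mm ahead of it and the grasp point (between the pads) lies 155 mm ahead of it; y points along the fingers, x is the direction in which the jaws open and shut, and the axes are right-handed (so a half turn about y gives the same grasp; the last joint's range is limited). The gripper opens to 85 mm and grips with 20 to 120 N. Pads are 22 mm wide; open, the fingers measure 114 mm over their backs; the gripper's body (76 mm by 85 mm) begins 54 mm behind the grasp point. The pads swing forward as they close: fully open they stand 13 mm farther back than shut.
Start: joints at [0.976, 0.245, 1.558, -0, 1.339, -0.174], TCP at [0.266, 0.593, 0.405] pointing down, gripper open.
Joint ranges: [-3.13, 3.13], [-1.02, 2.26], [0.13, 2.54], [-0.95, 4.09], [0.21, 2.88], [-2.74, 2.74]. Speed limits (rad/s): [2.57, 2.57, 3.14, 3.14, 3.14, 3.14].

### API

Orientations are given as [roll, pitch, yaw] about the fixed x, y, z axes, in that order (R = Rz(yaw) Ry(pitch) Rx(roll)).
In Python, from plant import r gives the robot as it stands. The module is installed in compiled form; this text tells all that it offers.
- The arm moves only by the shell command python3 -m handwheel 'ROWS' [FORCE]. ROWS is text: rows parted by semicolons, each of 7 numbers parted by spaces: the opening, from 0 (shut) to 1 (fully open), then the shift along the tool's x, y, z in m, then the turn, a rotation vector about the tool's x, y, z in degrees. A call has exactly 5 rows; each row is the pose to reach, as a shift and turn from the pose measured when the call began, along the tool's axes at that moment; what a row does not reach only later rows make up. A row lasts 1/10 s, in which the tool goes at most 50 mm and 8.59 degrees, less where a joint would pass 70% of its speed; a pose out of reach is approached as far as the arm can. A call with a gripper value outside its range is refused whole. The fingers move at their own pace and stop on an object; FORCE is the grip in N (left out, the last holds). Time passes only in rows, so rows that repeat a pose let the fingers close, or fill a call up. It gives the time, the measured TCP pose, the force and the opening at its end, in the units of the state.
- r.get_obs(): the state, without advancing time (a new reading comes with each control period).
- r.read_camera(name): name is "side" or "top" or "wrist"; returns a dict with "color" (400x640x3 uint8, red, green, blue), "fx", "fy", "cx", "cy" (pixels), "R" (3x3) and "t" (3): a world point X has camera coordinates R X + t; the wrist camera has in their place "mount" (4x4, takes a point from camera to tool coordinates, whose origin is the TCP and whose axes are the tool frame's). Camera axes: x right, y down, z forward; pixel columns grow to the right and rows downward; lengths in m; the calibration is good to about 2 mm. A picture is of the moment at which its call begins: read the wrist's pose just before it. There is no depth.
- r.finish_job(): hands the job in, once; it reports no verdict.
The state is a dict: "time_s": time; "qpos": joint angles; "dq": joint speeds; "tau": joint torques, N m; "ee_pos": TCP position; "tool_rot": TCP orientation; "contact_force": force on the tool from outside, world axes, zero at the start; "ft_torque": the same for the moment, N m; "width": finger opening in m.
Only numpy, scipy, OpenCV 4.12 (cv2) and the standard library are available. Lean on these libraries where they do the work, as an engineer would, in place of code of your own. Each camera call takes 0.05 s, during which the arm holds its last target. There are 200 camera calls.

## Working session

There is one attempt and no reset: what is moved stays moved. The work goes in short steps, Python scripts to look and compute and a shell command to move; the robot and the scene stay as the last step left them, time stands still between calls to the robot, and variables do not carry over. Pictures are saved under pics/ and viewed, about 8 in all and at most 12, crops included, and the job is handed in when it is done.

```bash
mkdir -p pics; python3 - <<'E'
from plant import r
import cv2,numpy as np
o=r.get_obs();print({k:np.round(v,3).tolist() for k,v in o.items()})
for n in("top","side","wrist"):
    c=r.read_camera(n);cv2.imwrite(f"pics/{n}0.png",c["color"][:,:,::-1])
    print(n,[ (k,np.round(v,4).tolist()) for k,v in c.items() if k!="color"])
E
```

```text
{'time_s': 0.0, 'qpos': [0.976, 0.246, 1.559, 0.0, 1.339, -0.174], 'dq': [-0.0, 0.0, -0.002, -0.001, -0.0, 0.0], 'tau': [0.001, -42.95, -32.613, -0.0, 0.005, 0.0], 'ee_pos': [0.265, 0.593, 0.404], 'tool_rot': [-1.57, 0.002, 1.15], 'contact_force': [0.42, -0.229, -0.006], 'ft_torque': [-0.009, -0.024, -0.006], 'width': 0.085}
top [('fx', 399.1827), ('fy', 399.1827), ('cx', 312.5721), ('cy', 204.6537), ('R', [[0.025, -0.9997, 0.0075], [-0.9884, -0.0258, -0.1493], [0.1495, -0.0037, -0.9888]]), ('t', [-0.2443, 0.4448, 0.8416])]
side [('fx', 424.0096), ('fy', 424.0096), ('cx', 320.3354), ('cy', 199.605), ('R', [[-0.8952, -0.4456, -0.0058], [-0.197, 0.4075, -0.8917], [0.3997, -0.7971, -0.4525]]), ('t', [0.3175, 0.278, 0.5193])]
wrist [('fx', 294.3853), ('fy', 294.3853), ('cx', 319.1519), ('cy', 195.788), ('mount', [[1.0, -0.0007, 0.0009, -0.0004], [-0.0011, -0.3086, 0.9512, 0.0304], [-0.0004, -0.9512, -0.3086, 0.0792], [0.0, 0.0, 0.0, 1.0]])]
```

View pics/top0.png

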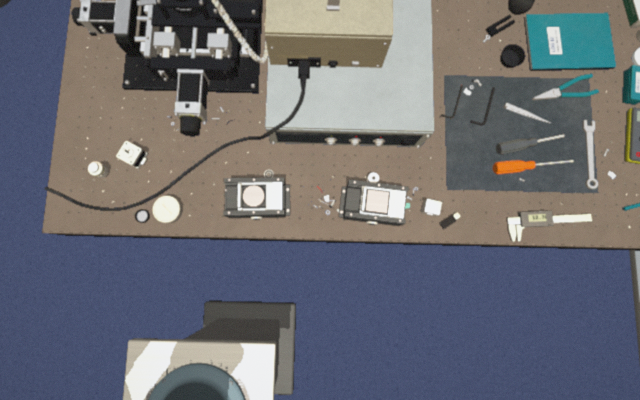

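View pics/side0.png

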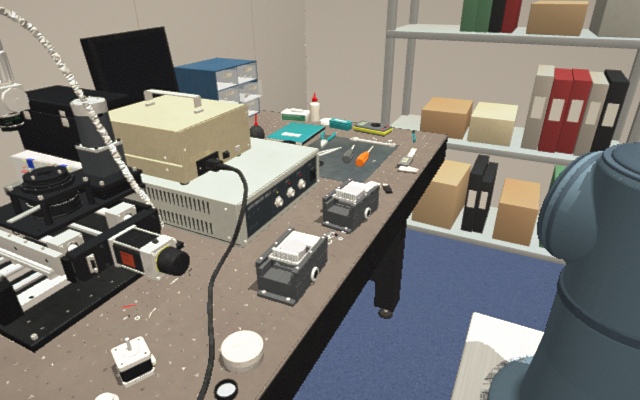

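Top view: the round shutter is near (254,197) and the square one near (377,202). I'll zoom in on the square one and the lip direction.

```bash
python3 - <<'E'
import cv2,numpy as np
a=cv2.imread("pics/top0.png")[165:235,330:420];b=cv2.imread("pics/side0.png")[165:305,250:390]
a=cv2.resize(a,(400*90//70,400),interpolation=cv2.INTER_CUBIC);b=cv2.resize(b,(280,280),interpolation=cv2.INTER_CUBIC);b=cv2.copyMakeBorder(b,0,120,0,0,0)
cv2.imwrite("pics/crop.png",np.hstack([a,b]))
E
```

```text
(no output)
```

View pics/crop.png

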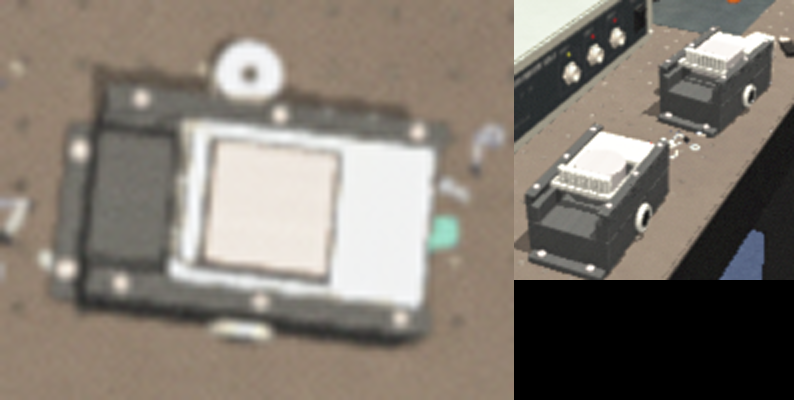

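```bash
cat > h.py <<'E'
import numpy as np
from plant import r
from scipy.spatial.transform import Rotation as Ro
def ray(c,uv,z,R=None,t=None):
    R=c["R"];t=c["t"]
    d=R.T@np.array([(uv[0]-c["cx"])/c["fx"],(uv[1]-c["cy"])/c["fy"],1]);o=-R.T@t
    return o+d*(z-o[2])/d[2]
def wrist():
    o=r.get_obs();c=r.read_camera("wrist")
    Rt=Ro.from_euler("xyz",o["tool_rot"]).as_matrix();M=c["mount"]
    Rc=Rt@M[:3,:3];p=Rt@M[:3,3]+o["ee_pos"]
    c["R"]=Rc.T;c["t"]=-Rc.T@p;return o,c
def plan(target,yaw):
    """shift in tool axes (mm) & rotvec (deg) to TCP target, tool x at yaw, pointing down"""
    o=r.get_obs();Rt=Ro.from_euler("xyz",o["tool_rot"]);G=Ro.from_euler("xyz",[-np.pi/2,0,yaw])
    print("t",o["time_s"],"tcp",np.round(o["ee_pos"],4),"rot",np.round(o["tool_rot"],4),"F",np.round(o["contact_force"],1),"w",o["width"])
    print("shift mm",np.round(1e3*Rt.inv().apply(np.array(target)-o["ee_pos"]),1),"turn deg",np.round((Rt.inv()*G).as_rotvec(degrees=True),2))
E
python3 - <<'E'
from h import *
c=r.read_camera("top");s=400/70
def px(p): return (p[0]+.5)/s-.5+330,(p[1]+.5)/s-.5+165
P=[ray(c,px(p),.07) for p in[(208,140),(340,152),(328,280),(204,266)]]
P=np.array(P);print(P.round(4),P.mean(0).round(4))
print([np.linalg.norm(P[i]-P[i-1]).round(4) for i in range(4)])
d=P[0]-P[1]+P[3]-P[2];yaw=np.arctan2(d[1],d[0]);print(yaw)
m=P.mean(0);K=[ray(c,px(p),.061) for p in[(437,148),(422,305)]]
k=np.mean(K,0);v=m-k;print("cover end",k.round(4),np.linalg.norm(v),np.arctan2(v[1],v[0]))
plan([m[0],m[1],.32],yaw)
E
```

```text
[[ 0.4818 -0.345   0.07  ]
 [ 0.4785 -0.3939  0.07  ]
 [ 0.4306 -0.3893  0.07  ]
 [ 0.4346 -0.3437  0.07  ]] [ 0.4564 -0.368   0.07  ]
[np.float64(0.0472), np.float64(0.0491), np.float64(0.0482), np.float64(0.0458)]
1.4944544750535622
cover end [ 0.453 -0.429  0.061] 0.061799227485891776 1.5163171461885543
t 0.2 tcp [0.2655 0.5932 0.404 ] rot [-1.5706e+00  1.2000e-03  1.1500e+00] F [-1.  -0.3 -0.1] w 0.08577145025377762
shift mm [-799.2   84.9 -566.9] turn deg [ -0.02 -19.74  -0.06]
```

```bash
python3 -m handwheel '0 -0.041 0 -0.029 0 0 0;0 -0.082 0 -0.058 0 0 0;0 -0.122 0 -0.087 0 0 0;0 -0.163 0 -0.116 0 0 0;0 -0.204 0 -0.145 0 0 0' 60
python3 -m handwheel '0 -0.041 0 -0.029 0 0 0;0 -0.082 0 -0.058 0 0 0;0 -0.122 0 -0.087 0 0 0;0 -0.163 0 -0.116 0 0 0;0 -0.204 0 -0.145 0 0 0'
python3 -m handwheel '0 -0.041 0 -0.029 0 0 0;0 -0.082 0 -0.058 0 0 0;0 -0.122 0 -0.087 0 0 0;0 -0.163 0 -0.116 0 0 0;0 -0.204 0 -0.145 0 0 0'
python3 -c "
from h import *
plan([.4564,-.368,.34],1.505)"
```

```text
time_s: 0.7
ee_pos: [0.3142, 0.3464, 0.404]
tool_rot: [-1.571, 0.001, 1.151]
contact_force: [1.2, -0.3, 0.7]
width: 0.0124
time_s: 1.2
ee_pos: [0.3626, 0.1012, 0.4044]
tool_rot: [-1.572, 0.001, 1.151]
contact_force: [1.3, 1.0, 0.9]
width: -0.0
time_s: 1.7
ee_pos: [0.4113, -0.1445, 0.4048]
tool_rot: [-1.573, 0.001, 1.15]
contact_force: [1.2, 0.9, 1.0]
width: -0.0
t 1.7 tcp [ 0.4113 -0.1445  0.4048] rot [-1.5727e+00  8.0000e-04  1.1504e+00] F [1.2 0.9 1. ] w -1.4127571512678811e-05
shift mm [-185.6   65.2 -132.3] turn deg [  0.1  -20.31  -0.06]
```

```bash
python3 -m handwheel '0 -0.037 0.013 -0.026 0 -4 0;0 -0.074 0.026 -0.053 0 -8 0;0 -0.111 0.039 -0.079 0 -12 0;0 -0.148 0.052 -0.106 0 -16 0;0 -0.186 0.065 -0.132 0 -20.3 0'
python3 -m handwheel '0 0 0 0 0 0 0;0 0 0 0 0 0 0;0 0 0 0 0 0 0;0 0 0 0 0 0 0;0 0 0 0 0 0 0'
python3 - <<'E'
from h import *
import cv2
o,c=wrist();cv2.imwrite("pics/w1.png",c["color"][:,:,::-1])
print(np.round(o["ee_pos"],4),np.round(o["tool_rot"],4))
for p in [(.4564,-.368,.07)]:
    q=c["R"]@np.array(p)+c["t"];print(q[:2]/q[2]*c["fx"]+[c["cx"],c["cy"]])
E
```

```text
time_s: 2.2
ee_pos: [0.4561, -0.3701, 0.3394]
tool_rot: [-1.572, 0.001, 1.507]
contact_force: [0.5, -0.0, 0.2]
width: 0.0004
time_s: 2.7
ee_pos: [0.4562, -0.3691, 0.3403]
tool_rot: [-1.573, 0.002, 1.509]
contact_force: [-0.3, -0.4, 0.9]
width: 0.0003
[ 0.4562 -0.3691  0.3403] [-1.5732  0.002   1.5086]
[321.31130736 196.7390059 ]
```

View pics/w1.png

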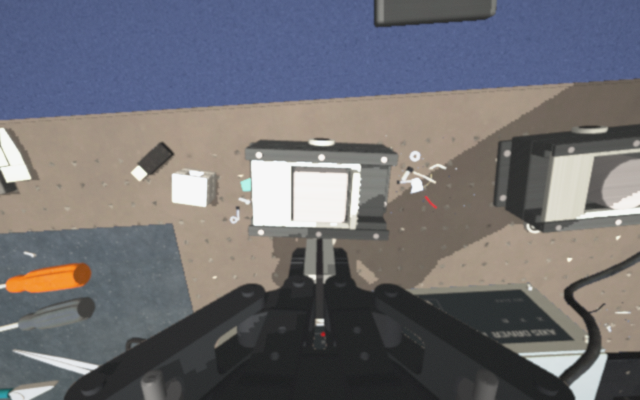

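The wrist picture shows the square plunger centred at about (320,196). The prediction was (321,197), so the position holds to about 1 mm, and the lip is toward +x of the tool. Next I descend, then press.

```bash
python3 -m handwheel '0 0 0.03 0 0 0 0;0 0 0.06 0 0 0 0;0 0 0.08 0 0 0 0;0 0 0.087 0 0 0 0;0 0.001 0.087 0 0 0 0'
python3 -m handwheel '0 0 0.004 0 0 0 0;0 0 0.008 0 0 0 0;0 0 0.012 0 0 0 0;0 0 0.016 0 0 0 0;0 0 0.016 0 0 0 0'
python3 -m handwheel '0 0 0.004 0 0 0 0;0 0 0.008 0 0 0 0;0 0 0.012 0 0 0 0;0 0 0.016 0 0 0 0;0 0 0.016 0 0 0 0'
python3 -c "
from h import *
plan([.4564,-.368,.220],1.505)"
```

```text
time_s: 3.25
ee_pos: [0.4563, -0.368, 0.2527]
tool_rot: [-1.572, 0.001, 1.509]
contact_force: [0.0, -0.5, 0.3]
width: -0.0001
time_s: 3.75
ee_pos: [0.4567, -0.3683, 0.2371]
tool_rot: [-1.573, 0.002, 1.509]
contact_force: [1.0, 0.2, 3.7]
width: 0.0004
time_s: 4.25
ee_pos: [0.4568, -0.3685, 0.2216]
tool_rot: [-1.573, 0.002, 1.509]
contact_force: [-1.3, 2.0, 6.8]
width: 0.0002
t 4.25 tcp [ 0.4568 -0.3685  0.2216] rot [-1.5733  0.0019  1.5087] F [-1.3  2.   6.8] w 0.00021554778531079254
shift mm [0.5 1.6 0.5] turn deg [ 0.14  0.21 -0.11]
```

```bash
python3 -m handwheel '0 0 0.0015 0 0 0 0;0 0.004 0.0015 0 0 0 0;0 0.008 0.0015 0 0 0 0;0 0.012 0.0015 0 0 0 0;0 0.016 0.0015 0 0 0 0'
python3 -m handwheel '0 0.003 0 0 0 0 0;0 0.006 0 0 0 0 0;0 0.009 0 0 0 0 0;0 0.012 0 0 0 0 0;0 0.012 0 0 0 0 0'
python3 - <<'E'
from h import *
import cv2
o,c=wrist();cv2.imwrite("pics/w2.png",c["color"][:,:,::-1])
s=r.read_camera("side")["color"][:,:,::-1][150:250,290:410]
cv2.imwrite("pics/s2.png",cv2.resize(s,None,fx=4,fy=4))
E
```

```text
time_s: 4.75
ee_pos: [0.4586, -0.3544, 0.2225]
tool_rot: [-1.577, 0.009, 1.509]
contact_force: [-0.8, -6.2, 7.1]
width: -0.0001
time_s: 5.25
ee_pos: [0.46, -0.344, 0.2246]
tool_rot: [-1.58, 0.014, 1.509]
contact_force: [-0.9, -3.5, 6.8]
width: -0.0003
```

View pics/w2.png

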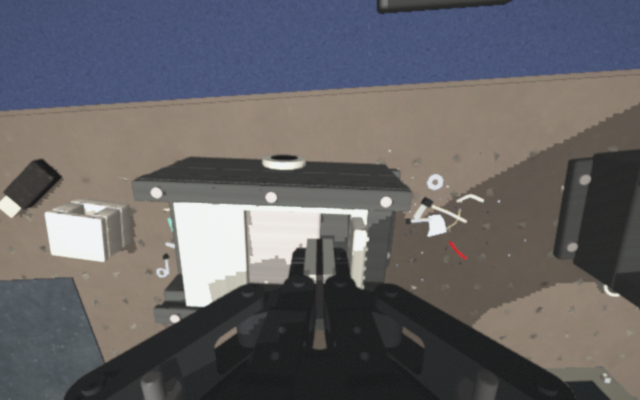

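The keeper is moving: its cover edge is at column ~247, over the plunger, and the gap from plunger to lip is 320–352, which means about 13 mm of travel. The tip has risen about 3 mm and tilted a little, so I'll correct both.

```bash
python3 -c "
from h import *
plan([.4594,-.344,.2205],1.505)"
```

```text
t 5.35 tcp [ 0.46   -0.3441  0.2246] rot [-1.5804  0.014   1.509 ] F [-0.5 -3.2  6.5] w -1.1668187624741624e-05
shift mm [0.1 4.1 0.7] turn deg [ 0.55  0.23 -0.8 ]
```

```bash
python3 -m handwheel '0 0 0.003 0.0007 0.3 0 -0.4;0 0 0.0045 0.0007 0.6 0 -0.8;0 0.003 0.005 0.0007 0.6 0 -0.8;0 0.006 0.005 0.0007 0.6 0 -0.8;0 0.009 0.005 0.0007 0.6 0 -0.8'
python3 -c "
from h import *
plan([.4594,-.3345,.2205],1.505)"
```

```text
time_s: 5.85
ee_pos: [0.4609, -0.3371, 0.2219]
tool_rot: [-1.575, 0.006, 1.509]
contact_force: [2.1, -4.4, 5.1]
width: 0.0002
t 5.85 tcp [ 0.4609 -0.3371  0.2219] rot [-1.5747  0.0064  1.5088] F [ 2.1 -4.4  5.1] w 0.00022097508057841763
shift mm [2.5 1.4 1.7] turn deg [ 0.23  0.22 -0.37]
```

```bash
python3 -m handwheel '0 0.003 0.0015 0.001 0.2 0 -0.4;0 0.006 0.002 0.0015 0.2 0 -0.5;0 0.009 0.0025 0.0015 0.2 0 -0.6;0 0.012 0.0025 0.0015 0.2 0 -0.7;0 0.012 0.0025 0.0015 0.2 0 -0.7'
python3 -m handwheel '0 0.002 0.0005 0 0 0 0;0 0.004 0.001 0 0 0 -0.2;0 0.006 0.001 0 0 0 -0.3;0 0.008 0.001 0 0 0 -0.3;0 0.008 0.001 0 0 0 -0.3'
python3 -c "
from h import *
plan([.4594,-.3235,.2205],1.505)"
```

```text
time_s: 6.35
ee_pos: [0.4604, -0.3268, 0.2203]
tool_rot: [-1.574, 0.001, 1.509]
contact_force: [0.6, -11.3, -0.2]
width: 0.0
time_s: 6.85
ee_pos: [0.4603, -0.3242, 0.2204]
tool_rot: [-1.578, 0.013, 1.51]
contact_force: [-4.2, -31.4, -11.9]
width: 0.0003
t 6.85 tcp [ 0.4603 -0.3242  0.2204] rot [-1.5778  0.0131  1.5101] F [ -4.2 -31.4 -11.9] w 0.0002595204051907769
shift mm [ 0.6 -0.1  1. ] turn deg [ 0.4   0.29 -0.75]
```

The lateral force climbed to 31 N after 44 mm of travel, which matches the keeper being at its stop. I'll back off 5 mm, lift out and look.

```bash
python3 -m handwheel '0 -0.004 0 0 0 0 0.3;0 -0.007 0 0 0 0 0.7;0 -0.007 0 0.001 0.4 0 0.7;0 -0.007 0 0.001 0.4 0 0.7;0 -0.007 0 0.001 0.4 0 0.7'
python3 -m handwheel '0 0 -0.01 0 0 0 0;0 0 -0.03 0 0 0 0;0 0 -0.06 0 0 0 0;0 0 -0.09 0 0 0 0;0 0 -0.12 0 0 0 0'
python3 -m handwheel '0 0 0 0 0 0 0;0 -0.02 0 0 0 0 0;0 -0.04 0 0 0 0 0;0 -0.04 0 0 0 0 0;0 -0.04 0 0 0 0 0'
python3 - <<'E'
from h import *
import cv2
o,c=wrist();cv2.imwrite("pics/w3.png",cv2.resize(c["color"][100:260,180:460,::-1],None,fx=2.8,fy=2.8,interpolation=cv2.INTER_CUBIC))
print(o["ee_pos"],o["tool_rot"],o["contact_force"])
E
```

```text
time_s: 7.35
ee_pos: [0.4588, -0.3303, 0.2199]
tool_rot: [-1.57, 0.024, 1.511]
contact_force: [0.4, 1.8, 1.1]
width: -0.0001
time_s: 7.85
ee_pos: [0.459, -0.3272, 0.3417]
tool_rot: [-1.57, 0.025, 1.511]
contact_force: [0.8, 0.4, -0.0]
width: 0.0003
time_s: 8.35
ee_pos: [0.4561, -0.368, 0.3413]
tool_rot: [-1.568, 0.023, 1.51]
contact_force: [-0.7, 0.5, -0.3]
width: 0.0001
[ 0.45610425 -0.36801618  0.34130135] [-1.56792225  0.0226673   1.50957672] [-0.72161116  0.46312251 -0.33015651]
```

View pics/w3.png

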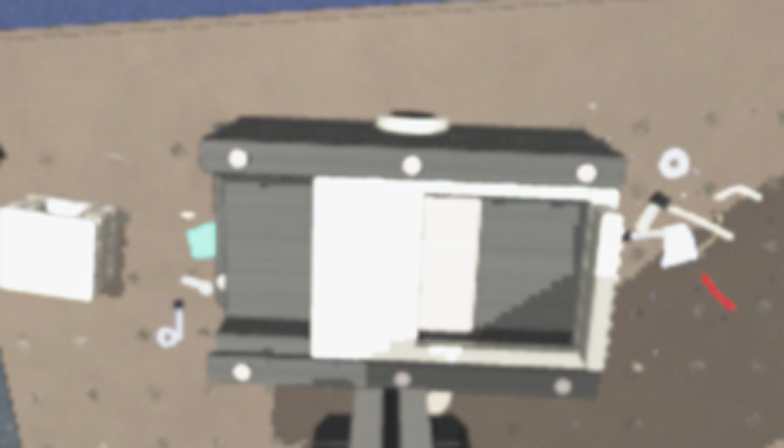

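The cover now lies over the plunger. Its −y end is at crop column 312 and its +y edge at 420, with only a strip of plunger showing (422–475). I'll measure the travel.

```bash
python3 - <<'E'
from h import *
o,c=wrist()
f=lambda x,y,z:ray(c,((x+.5)/2.8-.5+180,(y+.5)/2.8-.5+100),z)
a=f(312,267,.061);b=f(420,267,.061);w=f(583,270,.058);p=f(476,265,.055)
d=np.array([np.cos(1.505),np.sin(1.505),0]);m=np.array([.4564,-.368,.06])
for n,q in zip(("cover end","cover edge","window +y","plunger edge"),(a,b,w,p)):print(n,q.round(4),((q-m)@d*1e3).round(1))
E
```

```text
cover end [ 0.4549 -0.3991  0.061 ] -31.1
cover edge [ 0.4568 -0.3647  0.061 ] 3.3
window +y [ 0.4616 -0.3125  0.058 ] 55.7
plunger edge [ 0.459  -0.3465  0.055 ] 21.6
```

All the edges match 30 mm of travel to within about 1.5 mm: expected −30, 4, 56 and 23. The force at the stop agrees too. Handing in.

```bash
python3 -c "
from plant import r
print(r.finish_job(), r.get_obs()['time_s'])"
```

```text
the job is handed in; nothing more can be done
the job is handed in; nothing more can be done
```

The square shutter is locked closed. I pressed its plunger down about 22 mm with closed fingers, slid the keeper across to its stop, backed off and lifted clear. I did not touch the round shutter. The job was handed in at about 8.5 s of the 32 s allowed.

**Final checks**
- **Keeper position:** after the lift, the cover's ends and the window edge measured −31, +3 and +56 mm from the plunger centre. The values for full travel are −30, +4 and +56 mm, so they agree to about 1 mm.
- **Plunger:** it stayed down under the plate with only the expected strip of about 19 mm visible. Its edge measured 21.6 mm against the 23 mm expected, which is within calibration.
- **Release:** the gripper was free and the contact force was about zero.

**What was off**
- **Tip rise:** midway through the slide the fingertips rose about 3 mm and tilted slightly, leaving the plunger about 18 mm down, still past the 15 mm limit. I corrected this before going on.
- **Push at the stop:** the sideways push reached about 31 N.
- **Pressing force:** it read 6.8 N where the spring should give about 8 N. I put this down to sensor noise of about 1 N.

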